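# Lean the sample panel on the drying rack

### The job

Take the taller of the two plywood sample panels out of its slot in the storage stand and lean it on the drying rack: its foot in the front groove (the one farther from the rail), its upper part leaning back on the rail at about 25 degrees from upright, roughly centred between the two posts. Leave the shorter panel standing in its slot.

Things in the scene. Friction and masses are not known exactly. Their poses are not given: they have to be found in the camera images.
- tall_panel_center (a point): Centre of the taller panel: plywood, 12 mm thick (its x axis), 110 mm wide (y), 170 mm tall (z, upward), one face with a white gesso field, 0.10 to 0.18 kg, loose. It starts upright on edge in one of the two slots of the storage stand, its lower edge 12 mm above the worktop, and lifts straight out (slot strips 28 mm high, 2 mm of play on each side).
- tall_panel_foot (a point): Centre of the taller panel's lower edge (underside), 85 mm below its centre; same axes. With its foot in the rack's front groove and its top leaning back (rack +x) on the rail the panel is 20 to 29 degrees from upright; the groove's front strip keeps the foot from sliding.
- drying_rack: Fixed wooden drying rack; origin under its centre, on the worktop; x front to back (away from the robot), y along the rail, z up. Base 160x170 mm, top at z 14 mm. Three strips 10 mm high form two grooves 32 mm wide along y, floor at z 14: front centred at x -18, rear (not used) at x +26. Rail: 16 mm round, axis at x +45, z 119; posts at y -76 and +76, 132 mm tall.
- short_panel_center (a point): Centre of the shorter panel, which stays: same plywood, 12 x 110 x 120 mm, loose, upright in the other slot, 90 mm in front of or behind the taller one. The storage stand is fixed, a wooden base 190 x 130 x 12 mm with the two slots; it stands to the left of the rack.

How it is judged:
At the end, for the whole second after the job is handed in: The taller panel rests on the rack, foot down in the front groove, leaning back on the rail 15 to 35 degrees from upright, within 20 mm of the middle and 10 degrees of parallel to the rail; the shorter panel still stands in its slot, within 20 mm of its start (x of tall_panel_foot in the frame of drying_rack between -0.034 and -0.002 m and y of tall_panel_foot in the frame of drying_rack between -0.02 and 0.02 m and z of tall_panel_foot in the frame of drying_rack below 0.022 m and x of tall_panel_center in the frame of drying_rack above 0.003 m and angle between tall_panel_foot's own z axis and vertical between 0.262 and 0.611 rad and angle between the y axis of tall_panel_foot and the y axis of drying_rack, either way round below 0.175 rad and linear speed of tall_panel below 0.02 m/s and angular speed of tall_panel below 0.2 rad/s and distance of short_panel_center from where it was at the start of the episode below 0.02 m and angle between short_panel_center's own z axis and vertical below 0.2 rad); the robot touches nothing.
It fails at once if the shorter panel is pulled out of its slot or knocked over (distance of short_panel_center from where it was at the start of the episode above 0.025 m or angle between short_panel_center's own z axis and vertical above 0.3 rad).
It also fails if it takes over 43 s, if anything falls off the work surface, if the arm or the gripper's body presses on something with over 40 N, if the wrist force passes 120 N, or if a joint passes its speed limit or range.

### The arm

A 7-joint arm with a two-finger parallel gripper is mounted at the origin on a cart in front of the work surface, level with it; the furniture and walls round the work are solid. World frame = base frame: x ahead of the robot, y to its left, z up, the work surface at z = 0. Lengths are in m, angles in rad, forces in N, time in s.
With the tool pointing down it reaches from about 0.425 to 0.975 m from the base axis. Payload 16.7 kg.
Tool frame: the origin (TCP) lies midway between the tips of the shut fingers; the grasp point (between the pads) lies 19 mm behind it; x points along the fingers, y is the direction in which the jaws open and shut, and the axes are right-handed (so a half turn about x gives the same grasp; the last joint's range is limited). The gripper opens to 85 mm and grips with 20 to 120 N. Pads are 22 mm wide; open, the fingers measure 114 mm over their backs; the gripper's body (76 mm by 85 mm) begins 54 mm behind the grasp point. The pads swing forward as they close: fully open they stand 13 mm farther back than shut.
Start: joints at [1.155, 0.426, 0.074, 1.606, -0.034, 1.111, -0.067], TCP at [0.178, -0.651, 0.199] pointing down, gripper open.
Joint ranges: [-2.85, 2.85], [-0.5, 2.14], [-1.23, 1.37], [0.21, 2.46], [-1.02, 4.16], [0.16, 2.05], [-2.73, 2.73]. Speed limits (rad/s): [1.89, 1.89, 2.39, 2.39, 3.01, 3.01, 3.01].

### API

Orientations are given as a unit quaternion [x, y, z, w].
In Python, from station import env, viewer gives the robot as it stands.
- The arm moves only by the tool play_rows, never from a script. Its argument "moves" is one flat list of numbers, 7 for each row, row after row: the turn, a rotation vector about the tool's x, y, z in degrees, then the shift along the tool's x, y, z in mm, then the closure in counts, from 0 (fully open) to 255 (shut). A call has 1 to 12 rows; each row is the pose to reach, as a shift and turn from the pose commanded when the call began, along the tool's axes at that moment; what a row does not reach only later rows make up. A row lasts 1/10 s, in which the tool goes at most 50 mm and 8.59 degrees, less where a joint would pass 70% of its speed; a pose out of reach is approached as far as the arm can. A call with a gripper value outside its range is refused whole. The fingers move at their own pace and stop on an object; "squeeze" is the grip in N (left out, the last holds). Time passes only in rows, so rows that repeat a pose let the fingers close. It gives the time, the measured TCP pose, the force and the opening at its end, in the units of the state.
- env.read_state(): the state, without advancing time (a new reading comes with each control period).
- viewer.grab_frame(name): name is "scene" or "top"; returns a dict with "pixels" (400x640x3 uint8, red, green, blue), "depth" (400x640 float32, m along the optical axis (not along the pixel's ray), 0 where there is no reading), "vertical_fov" (degrees; the focal length in pixels is half the picture's height over the tangent of half this angle, whatever the lens; pixels are square), "cx", "cy" (the principal point, pixels), "R" (3x3) and "t" (3): a world point X has camera coordinates R X + t. Camera axes: x right, y down, z forward; pixel columns grow to the right and rows downward; lengths in m; the calibration is good to about 2 mm. A picture is of the moment at which its call begins.
- env.close_job(): hands the job in, once; it reports no verdict.
The state is a dict: "time_s": time; "qpos": joint angles; "qvel": joint speeds; "joint_efforts": joint torques, N m; "tool_pos": TCP position; "tool_rot": TCP orientation; "force": force on the tool from outside, world axes, zero at the start; "moment": the same for the moment, N m; "gripper_width": finger opening in m.
Only numpy, scipy, OpenCV 4.12 (cv2) and the standard library are available. Lean on these libraries where they do the work, as an engineer would, in place of code of your own. Each camera call takes 0.05 s, during which the arm holds its last target.

## Working session

There is one attempt and no reset: what is moved stays moved. The work goes in short steps, Python scripts to look and compute and a tool call to move; the robot and the scene stay as the last step left them, time stands still between calls to the robot, and variables do not carry over. Pictures are saved under pics/ and viewed, and the job is handed in when it is done.

Besides the shell and the picture viewer there is one more tool, called after "Request:" by a JSON object that holds its "method" and its "body". play_rows: Moves the arm, as the interface text tells. Its arguments: {"type":"object","properties":{"moves":{"type":"array","items":{"type":"number"}},"squeeze":{"type":"number"}},"required":["moves"]}

```bash
ls; mkdir -p pics; python3 - <<'E'
from station import env, viewer
import cv2, numpy as np
s=env.read_state(); print(s)
for n in ("scene","top"):
    f=viewer.grab_frame(n); cv2.imwrite(f"pics/{n}0.png",f["pixels"][:,:,::-1])
    np.savez(f"{n}0.npz",**f)
    print(n,f["vertical_fov"],f["cx"],f["cy"],f["R"],f["t"],(f["depth"]>0).mean())
E
```

```text
pics
{'time_s': 0.0, 'qpos': array([ 1.15451288,  0.42675938,  0.07383707,  1.6066126 , -0.03405907,
        1.11082223, -0.06707208]), 'qvel': array([-3.67047946e-04, -7.71425723e-04, -4.62886225e-05, -6.10323642e-04,
        2.05965820e-04,  1.28935839e-03,  7.78628584e-04]), 'joint_efforts': array([ 5.11433118e-04, -9.49836802e+01,  3.76136363e+00, -4.63521945e+01,
        1.91798533e-02,  1.00758919e-02, -3.90603100e-05]), 'tool_pos': array([ 0.1777916 , -0.65068495,  0.1983895 ]), 'tool_rot': array([-0.70071463, -0.09451428,  0.70093294, -0.09358995]), 'force': array([-0.28156476,  0.58411882, -0.1162777 ]), 'moment': array([-0.0107715 ,  0.00300099, -0.02007432]), 'gripper_width': 0.08570496149922727}
scene 43.647443544023545 319.55211566960736 201.47247227761056 [[ 0.82328763 -0.56760046 -0.00521428]
 [-0.25272545 -0.35831444 -0.8987439 ]
 [ 0.50825911  0.74124252 -0.43844293]] [-0.37265093  0.23646938  0.67856476] 0.99604296875
top 44.34260223311595 322.9266732246043 196.122752224212 [[-0.02694784 -0.99950927  0.01596997]
 [-0.98854143  0.02427167 -0.14898567]
 [ 0.14852494 -0.01980182 -0.98871039]] [0.10559622 0.49062671 0.96152711] 0.99609375
```

View pics/scene0.png

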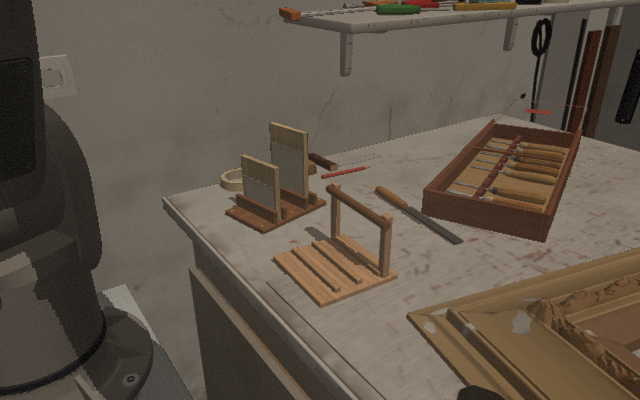

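View pics/top0.png

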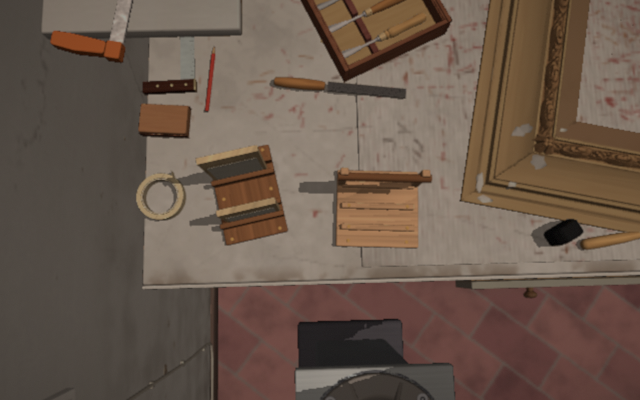

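The scene view shows the tall panel at (290,160), the short one at (262,190) and the rack at (335,250). The top view shows the stand at (245,200), with the tall panel at its far end (232,158), and the rack at (378,210) with its rail on the far side. Next I'll measure with depth.

```bash
cat > h.py <<'E'
import numpy as np, cv2
def cloud(f):
    d=f["depth"]; h,w=d.shape
    fl=h/2/np.tan(np.radians(float(f["vertical_fov"]))/2)
    u,v=np.meshgrid(np.arange(w),np.arange(h))
    C=np.stack([(u-f["cx"])/fl*d,(v-f["cy"])/fl*d,d],-1)
    X=(C-f["t"])@f["R"]
    X[d<=0]=np.nan
    return X
def proj(f,P):
    fl=200/np.tan(np.radians(float(f["vertical_fov"]))/2)
    c=np.asarray(P)@f["R"].T+f["t"]
    return np.stack([c[...,0]/c[...,2]*fl+f["cx"],c[...,1]/c[...,2]*fl+f["cy"]],-1)
E
python3 - <<'E'
from h import *
np.set_printoptions(precision=4,suppress=True)
T=np.load("top0.npz");S=np.load("scene0.npz")
for n,f in(("top",T),("scene",S)):
    X=cloud(f)
    pts=dict(top=[(232,158),(205,165),(262,155),(250,208),(222,212),(275,203),(378,225),(345,174),(428,177),(385,182),(340,245),(417,245),(300,250),(140,20),(165,120),(160,200)],
             scene=[(290,150),(262,185),(335,250),(355,205),(330,190),(388,225),(310,130)])[n]
    for p in pts: print(n,p,X[p[1],p[0]])
    # horizontal masks
    z=X[...,2]
    m=np.zeros(z.shape,bool)
    reg=(X[...,0]>0.3)&(X[...,0]<0.9)&(X[...,1]>-0.2)&(X[...,1]<0.5)&(z>0.03)&(z<0.4)
    k,l,st,ce=cv2.connectedComponentsWithStats(reg.astype(np.uint8))
    for i in range(1,k):
        if st[i,4]>60:
            P=X[l==i]; print(n,i,st[i],P.min(0),P.max(0),np.nanmedian(P,0))
E
```

```text
top (232, 158) [0.545  0.2546 0.1712]
top (205, 165) [0.5349 0.3035 0.1647]
top (262, 155) [0.5878 0.2184 0.0103]
top (250, 208) [0.4601 0.2284 0.1318]
top (222, 212) [0.4543 0.2795 0.1303]
top (275, 203) [0.4686 0.183  0.1288]
top (378, 225) [ 0.433  -0.0187  0.0198]
top (345, 174) [0.5193 0.0529 0.1307]
top (428, 177) [ 0.51   -0.101   0.1305]
top (385, 182) [ 0.5232 -0.0381  0.0136]
top (340, 245) [0.3945 0.0601 0.0118]
top (417, 245) [ 0.3905 -0.0987  0.01  ]
top (300, 250) [ 0.387   0.1427 -0.0004]
top (140, 20) [0.6904 0.3441 0.3889]
top (165, 120) [0.6628 0.4177 0.0287]
top (160, 200) [ 0.4989  0.4337 -0.0012]
top 1 [   16     0   226   316 35677] [0.3    0.2082 0.03  ] [0.8442 0.4834 0.4   ] [0.5542 0.4802 0.3106]
top 2 [ 308    0  144   78 2122] [ 0.7458 -0.1848  0.03  ] [0.8999 0.1141 0.0721] [ 0.8164 -0.0252  0.0619]
top 5 [406  13  19  13  81] [ 0.8628 -0.1373  0.03  ] [ 0.8902 -0.0969  0.0359] [ 0.8771 -0.119   0.032 ]
top 10 [387  23  19  12  76] [ 0.8429 -0.0948  0.03  ] [ 0.8687 -0.0551  0.0356] [ 0.8573 -0.077   0.0311]
top 141 [ 195  145   79   42 1939] [0.5198 0.19
[... 180 characters left out ...]
   69   32 1203] [0.4313 0.1748 0.0302] [0.4914 0.3028 0.1363] [0.4569 0.2358 0.0864]
scene (290, 150) [0.5475 0.2493 0.134 ]
scene (262, 185) [0.4599 0.2208 0.0839]
scene (335, 250) [0.4993 0.0164 0.0147]
scene (355, 205) [ 0.5077 -0.0288  0.1251]
scene (330, 190) [0.5107 0.0492 0.1234]
scene (388, 225) [ 0.5127 -0.1087  0.12  ]
scene (310, 130) [0.7492 0.4757 0.0819]
scene 1 [  122     5   309   212 37594] [0.3    0.1724 0.03  ] [0.9    0.4903 0.4   ] [0.5411 0.4796 0.2224]
scene 3 [ 422  165  132   68 2793] [ 0.7454 -0.1873  0.03  ] [0.8998 0.1081 0.0701] [ 0.8119 -0.0744  0.0527]
scene 4 [ 326  182   67   89 1558] [ 0.5015 -0.1105  0.03  ] [0.5332 0.0685 0.1333] [ 0.5132 -0.0581  0.1142]
```

```bash
cat > m.py <<'E'
from h import *
np.set_printoptions(precision=4,suppress=True)
T=np.load("top0.npz");S=np.load("scene0.npz")
XT=cloud(T);XS=cloud(S)
def box(X,lo,hi): return X[((X>lo)&(X<hi)).all(-1)]
def rect(P,name):
    r=cv2.minAreaRect((P[:,:2]*1000).astype(np.float32)); print(name,len(P),r, "zmed",np.median(P[:,2]))
for n,X in(("T",XT),("S",XS)):
    rect(box(X,[.5,.18,.165],[.6,.34,.2]),n+" tall top strip")
    rect(box(X,[.42,.16,.118],[.5,.32,.145]),n+" short top")
    for nm,lo,hi in(("tall face",[.5,.18,.05],[.6,.34,.17]),("short face",[.42,.16,.05],[.5,.32,.12])):
        P=box(X,lo,hi); 
        v=np.linalg.svd(P-P.mean(0),full_matrices=0); print(n,nm,len(P),P.mean(0),v[2][2],v[1]/len(P)**.5)
    P=box(X,[.49,-.13,.11],[.55,.09,.145]);rect(P,n+" rail")
    P=box(X,[.36,-.13,.008],[.56,.09,.0175]);rect(P,n+" rackbase")
    P=box(X,[.40,.13,.006],[.64,.34,.016]);rect(P,n+" standbase")
    P=box(X,[.36,-.13,.0195],[.56,.09,.03]);rect(P,n+" strips")
P=box(XT,[.5,.2,.25],[1.0,.47,.6]); print("shelf",P.min(0),P.max(0),np.median(P,0))
P=box(XS,[.3,-.2,.25],[1.0,.47,.6]); print("shelf",P.min(0),P.max(0),np.median(P,0),len(P))
E
python3 m.py
```

```text
T tall top strip 560 ((548.8815307617188, 263.6319885253906), (13.36977767944336, 110.24615478515625), 11.999067306518555) zmed 0.18055727804990843
T short top 450 ((462.467041015625, 237.5371856689453), (12.669280052185059, 109.65312957763672), 11.595993995666504) zmed 0.13106219912088898
T tall face 921 [0.5434 0.2611 0.1141] [-0.9779 -0.2092  0.0054] [0.0345 0.0322 0.001 ]
T short face 320 [0.4571 0.2346 0.0861] [-0.9775 -0.2107  0.0102] [0.0323 0.02   0.001 ]
T rail 875 ((516.1090698242188, -20.31633758544922), (175.38076782226562, 22.850337982177734), 87.1382827758789) zmed 0.1251031803242468
T rackbase 4133 ((457.9749450683594, -26.30426025390625), (190.50442504882812, 184.2563934326172), 88.6917724609375) zmed 0.013193100492942393
T standbase 2604 ((509.317626953125, 232.4034881591797), (190.01370239257812, 167.7857208251953), 11.696527481079102) zmed 0.011176923228990865
T strips 1235 ((458.411376953125, -12.880989074707031), (158.86944580078125, 128.91636657714844), 86.8653793334961) zmed 0.02306816487605447
S tall top strip 372 ((548.6929931640625, 261.28363037109375), (16.
[... 418 characters left out ...]
17.4049682617188, -21.247329711914062), (178.98114013671875, 24.75811004638672), 87.20816802978516) zmed 0.12464277928227814
S rackbase 3561 ((468.845458984375, -20.281997680664062), (173.3305206298828, 162.2211151123047), 86.531494140625) zmed 0.0140515325035314
S standbase 1056 ((507.21527099609375, 249.71397399902344), (193.3486785888672, 133.48410034179688), 11.906689643859863) zmed 0.011965808209478315
S strips 1207 ((475.101806640625, -22.017333984375), (166.4401092529297, 106.48388671875), 86.96519470214844) zmed 0.02372928087125468
shelf [0.6302 0.2082 0.3687] [0.7289 0.47   0.4056] [0.6874 0.361  0.3892]
shelf [0.6305 0.2037 0.25  ] [0.9999 0.4699 0.4129] [0.8166 0.2773 0.39  ] 4454
```

```bash
python3 -c "
import cv2
a=cv2.imread('pics/top0.png')[130:260,130:450]; cv2.imwrite('pics/top0c.png',cv2.resize(a,None,fx=2.5,fy=2.5,interpolation=2))
a=cv2.imread('pics/scene0.png')[110:310,210:410]; cv2.imwrite('pics/scene0c.png',cv2.resize(a,None,fx=3,fy=3,interpolation=2))"
```

```text
(no output)
```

View pics/top0c.png

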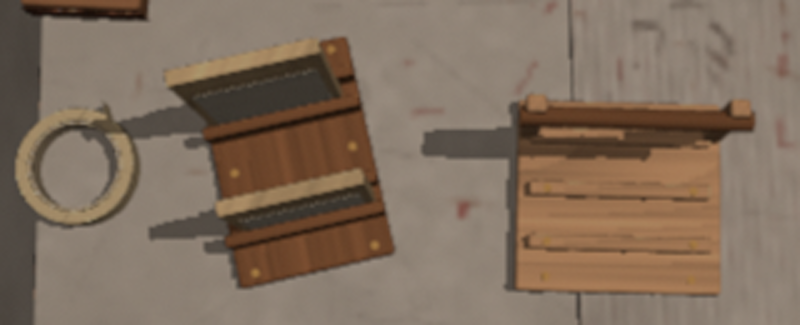

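View pics/scene0c.png

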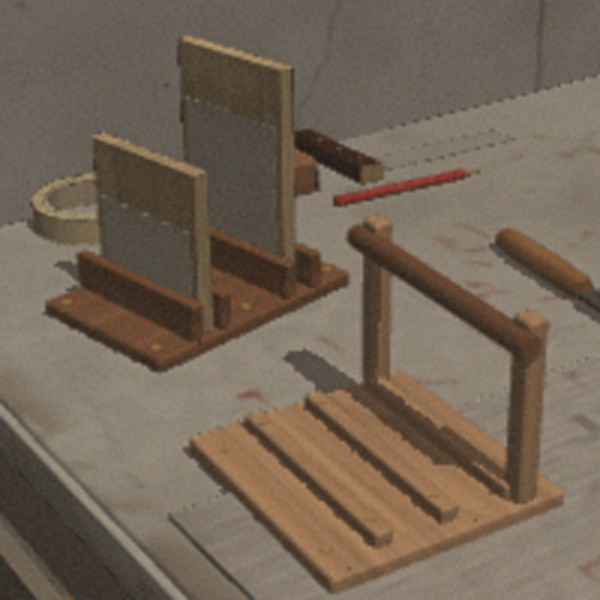

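```bash
cat >> m.py <<'E'
print("-----")
# rail axis fit: points with z>.10 away from posts
for n,X in(("T",XT),("S",XS)):
    P=box(X,[.49,-.085,.105],[.55,.045,.135]); 
    c=P.mean(0); v=np.linalg.svd(P-c,full_matrices=0)[2][0]; print(n,"rail dir",v,np.degrees(np.arctan2(v[1],v[0])),c,len(P), P[:,2].max())
    for s in (0,):
        a=np.radians(-3.0); R=np.array([[np.cos(a),np.sin(a)],[-np.sin(a),np.cos(a)]])
        P=box(X,[.34,-.16,.005],[.6,.12,.2]); Q=P.copy(); Q[:,:2]=(P[:,:2]-[.47,-.02])@R.T
        b=np.array([(lambda q:(len(q),np.median(q[:,2])*1000 if len(q) else 0))(Q[(abs(Q[:,1])<.05)&(Q[:,0]>x)&(Q[:,0]<=x+.004)]) for x in np.arange(-.1,.1,.004)])
        for x,(k,z) in zip(np.arange(-.1,.1,.004),b): print(f"{x*1000:.0f}:{z:.0f}",end=" ")
        print()
        q=Q[(Q[:,2]<.018)]; print("base ext x",np.percentile(q[:,0],[.3,1,99,99.7]),"y",np.percentile(q[:,1],[.3,1,99,99.7]))
        q=Q[(Q[:,2]>.10)&(Q[:,0]>0)]; print("rail/post ext x",q[:,0].min(),q[:,0].max(),"y",q[:,1].min(),q[:,1].max())
        q=Q[(Q[:,2]>.128)&(Q[:,0]>0)]; print("postdtop L",q[q[:,1]>0].mean(0),len(q),"R",q[q[:,1]<0].mean(0))
E
python3 m.py | sed -n '/-----/,$p'
```

```text
-----
T rail dir [-0.0533 -0.9986 -0.0027] -93.05645341424986 [ 0.5123 -0.0204  0.1242] 584 0.13174362875416776
-100:6 -96:6 -92:6 -88:6 -84:11 -80:13 -76:13 -72:13 -68:13 -64:13 -60:14 -56:13 -52:13 -48:23 -44:23 -40:23 -36:13 -32:13 -28:13 -24:13 -20:14 -16:14 -12:13 -8:13 -4:22 0:23 4:23 8:13 12:13 16:13 20:13 24:13 28:13 32:14 36:121 40:26 44:123 48:25 52:13 56:0 60:0 64:0 68:0 72:13 76:11 80:6 84:6 88:6 92:6 96:6 
base ext x [-0.1176 -0.1126  0.1248  0.1295] y [-0.1414 -0.1358  0.0854  0.0865]
rail/post ext x 0.034718732387284824 0.057683604186461276 y -0.08560857296873776 0.08977972893692884
postdtop L [0.0486 0.0675 0.1304] 145 R [ 0.0499 -0.0686  0.1307]
S rail dir [-0.0559 -0.9984 -0.0024] -93.20709055438815 [ 0.51   -0.0237  0.1232] 459 0.12836447198706644
-100:6 -96:5 -92:5 -88:6 -84:9 -80:13 -76:14 -72:14 -68:14 -64:14 -60:14 -56:14 -52:14 -48:19 -44:24 -40:24 -36:24 -32:16 -28:14 -24:14 -20:14 -16:14 -12:14 -8:14 -4:20 0:24 4:24 8:23 12:17 16:15 20:14 24:14 28:14 32:14 36:120 40:22 44:25 48:24 52:24 56:0 60:15 64:14 68:14 72:14 76:14 80:12 84:5 88:5 92:5 96:5 
base ext x [-0.1149 -0.1111  0.1233  0.1298] y [-0.1408 -0.1375  0.0811  0.0842]
rail/post ext x 0.03522755957197417 0.06005043241990163 y -0.08826151107006866 0.0907018588184336
postdtop L [0.0501 0.0731 0.1308] 96 R [ 0.0505 -0.0755  0.1309]
```

```bash
python3 - <<'E'
from h import *
np.set_printoptions(precision=3,suppress=True)
T=np.load("top0.npz");S=np.load("scene0.npz")
for f in(T,S):
    X=cloud(f)
    for y in np.arange(0,.48,.04):
        m=(X[...,1]>y)&(X[...,1]<y+.04)&(X[...,2]>.25)&(X[...,2]<.7)&(X[...,0]<1)&(X[...,0]>.3)
        P=X[m]
        if len(P)>5: print(f"{y:.2f}",len(P),"xmin",np.percentile(P[:,0],[0,1,5]),"z",np.percentile(P[:,2],[0,5,50,100]))
from scipy.spatial.transform import Rotation as R
print(R.from_quat([-0.70071463, -0.09451428,  0.70093294, -0.09358995]).as_matrix())
E
```

```text
0.20 903 xmin [0.673 0.674 0.674] z [0.369 0.372 0.388 0.392]
0.24 1081 xmin [0.673 0.673 0.674] z [0.369 0.376 0.389 0.393]
0.28 1095 xmin [0.673 0.673 0.674] z [0.37  0.375 0.389 0.393]
0.32 1169 xmin [0.673 0.673 0.674] z [0.369 0.376 0.389 0.4  ]
0.36 1690 xmin [0.63  0.631 0.634] z [0.369 0.386 0.396 0.405]
0.40 1680 xmin [0.639 0.64  0.642] z [0.37  0.383 0.389 0.405]
0.44 7658 xmin [0.3   0.304 0.318] z [0.25  0.27  0.388 0.472]
0.20 1533 xmin [0.673 0.675 0.677] z [0.368 0.37  0.382 0.404]
0.24 741 xmin [0.673 0.674 0.675] z [0.368 0.376 0.392 0.413]
0.28 517 xmin [0.672 0.674 0.675] z [0.347 0.371 0.39  0.413]
0.32 577 xmin [0.672 0.674 0.675] z [0.343 0.372 0.394 0.413]
0.36 488 xmin [0.63  0.632 0.634] z [0.369 0.375 0.396 0.413]
0.40 201 xmin [0.64  0.641 0.642] z [0.368 0.372 0.401 0.412]
0.44 8054 xmin [0.3   0.304 0.32 ] z [0.25  0.258 0.329 0.434]
[[-0.     0.264 -0.965]
 [ 0.001 -0.965 -0.264]
 [-1.    -0.001  0.   ]]
```

```bash
cat >> h.py <<'E'
from scipy.spatial.transform import Rotation as Rot
def pose_now():
    from station import env
    s=env.read_state(); return np.array(s["tool_pos"]),Rot.from_quat(s["tool_rot"]),s
def Rtool(az,tilt=0.0):
    """tool down, tool y at azimuth az(deg); tilt: top leans toward +y(az) by tilt deg"""
    a=np.radians(az);t=np.radians(tilt)
    h=np.array([np.cos(a),np.sin(a),0]);k=np.array([0,0,1.])
    x=-np.sin(t)*h-np.cos(t)*k; y=np.cos(t)*h-np.sin(t)*k
    return Rot.from_matrix(np.stack([x,y,np.cross(x,y)],1))
def rows(p0,R0,poses):
    for p,R in poses:
        rv=np.degrees((R0.inv()*R).as_rotvec()); d=R0.inv().apply(np.asarray(p)-p0)*1000
        print(", ".join(f"{v:.1f}" for v in np.r_[rv,d]))
E
python3 - <<'E'
from h import *
p,R,s=pose_now()
def P(i):
    f=i/24; a=np.radians(-74.7+f*(25.6+74.7)); r=.675+f*(.608-.675); z=min(.2+.03*i,.28)
    return (r*np.cos(a),r*np.sin(a),z),Rtool(-74.7+f*86.7)
rows(p,R,[P(i) for i in range(1,13)])
E
```

```text
-3.6, 0.0, 0.1, -31.5, -4.2, -49.2
-7.2, -0.0, 0.1, -61.5, -12.4, -97.5
-10.9, -0.0, 0.1, -81.5, -24.0, -144.9
-14.5, -0.0, 0.1, -81.5, -39.0, -191.1
-18.1, -0.0, 0.1, -81.5, -57.2, -235.9
-21.7, -0.0, 0.1, -81.5, -78.6, -279.1
-25.3, -0.0, 0.1, -81.4, -102.9, -320.5
-28.9, -0.0, 0.1, -81.4, -130.1, -359.7
-32.5, -0.0, 0.1, -81.4, -160.0, -396.8
-36.1, -0.0, 0.1, -81.3, -192.4, -431.4
-39.8, -0.0, 0.1, -81.3, -227.0, -463.3
-43.4, -0.0, 0.1, -81.3, -263.8, -492.6
```

Request:
{"method": "play_rows", "body": {"moves": [-3.6,0,0,-32,-4,-38,0,-7,0,0,-62,-12,-90,0,-11,0,0,-81,-24,-140,0,-14.5,0,0,-81,-39,-190,0,-18,0,0,-81,-57,-236,0,-22,0,0,-81,-79,-279,0,-25,0,0,-81,-103,-320,0,-29,0,0,-81,-130,-360,0,-32.5,0,0,-81,-160,-397,0,-36,0,0,-81,-192,-431,0,-40,0,0,-81,-227,-463,0,-43,0,0,-81,-264,-493,0]}}

```text
time_s: 1.3
tool_pos: [0.5847, -0.2645, 0.2797]
tool_rot: [-0.617, -0.345, 0.617, -0.345]
force: [0.7, -0.3, 0.3]
gripper_width: 0.0856
```

```bash
python3 - <<'E'
from h import *
p,R,s=pose_now()
print(p,R.as_matrix(),s["qpos"],s["force"])
rk=(.4685,-.0195)
def P(i):
    f=i/24; a=np.radians(-74.7+f*(25.6+74.7)); r=.675+f*(.608-.675); z=min(.2+.03*i,.28)
    return (r*np.cos(a),r*np.sin(a),z),Rtool(-74.7+f*86.7)
rows(p,R,[P(i) for i in range(13,25)])
E
```

```text
[ 0.58465291 -0.26445916  0.27974363] [[-4.05077157e-04  8.52206520e-01 -5.23205393e-01]
 [ 3.12431033e-04 -5.23205302e-01 -8.52206615e-01]
 [-9.99999869e-01 -5.08675034e-04 -5.43172470e-05]] [ 0.53150278  0.32882925 -0.26924777  1.57195713  0.09033811  1.2535486
 -0.30285416] [ 0.67377518 -0.28268732  0.27849821]
-3.8, -0.0, 0.0, -0.2, -10.0, -43.3
-7.4, -0.0, 0.0, -0.2, -23.4, -87.9
-11.0, -0.0, 0.0, -0.2, -39.9, -131.2
-14.6, -0.0, 0.0, -0.2, -59.5, -173.0
-18.3, -0.0, 0.0, -0.2, -82.0, -213.1
-21.9, -0.0, 0.0, -0.2, -107.2, -251.2
-25.5, -0.0, 0.0, -0.2, -135.0, -287.3
-29.1, -0.0, 0.0, -0.2, -165.3, -321.0
-32.7, -0.0, 0.0, -0.1, -197.8, -352.3
-36.3, -0.0, 0.0, -0.1, -232.4, -381.1
-39.9, -0.0, 0.0, -0.1, -268.8, -407.1
-43.5, -0.0, 0.0, -0.1, -306.8, -430.2
```

Request:
{"method": "play_rows", "body": {"moves": [-4,0,0,0,-10,-43,0,-7.5,0,0,0,-23,-88,0,-11,0,0,0,-40,-131,0,-14.5,0,0,0,-60,-173,0,-18,0,0,0,-82,-213,0,-22,0,0,0,-107,-251,0,-25.5,0,0,0,-135,-287,0,-29,0,0,0,-165,-321,0,-33,0,0,0,-198,-352,0,-36,0,0,0,-232,-381,0,-40,0,0,0,-269,-407,0,-43.5,0,0,0,-307,-430,0]}}

```text
time_s: 2.5
tool_pos: [0.5479, 0.2623, 0.2798]
tool_rot: [0.445, 0.549, -0.445, 0.549]
force: [1.1, 0.2, -0.1]
gripper_width: 0.0855
```

```bash
python3 - <<'E'
from h import *
from station import viewer
p,R,s=pose_now()
print(p,R.as_matrix(),s["qpos"],s["force"])
for n in ("scene","top"):
    f=viewer.grab_frame(n); cv2.imwrite(f"pics/{n}1.png",f["pixels"][:,:,::-1])
c=[.549,.2625]
Rt=Rtool(12)
rows(p,R,[((*c,z),Rt) for z in (.25,.20,.143)])
E
```

```text
[0.54788082 0.26230406 0.27980681] [[-4.67600822e-04  9.78334347e-01  2.07030640e-01]
 [ 1.15491915e-06  2.07030663e-01 -9.78334454e-01]
 [-9.99999891e-01 -4.57230891e-04 -9.79376054e-05]] [-0.05758078  0.31472007 -0.62400112  1.63359647  0.19110638  1.25553838
 -0.50934305] [ 1.05561     0.1789071  -0.14019228]
-0.1, -0.0, 0.0, 29.8, 1.1, 0.0
-0.1, -0.0, 0.0, 79.8, 1.2, 0.0
-0.1, -0.0, 0.0, 136.8, 1.2, 0.1
```

View pics/scene1.png

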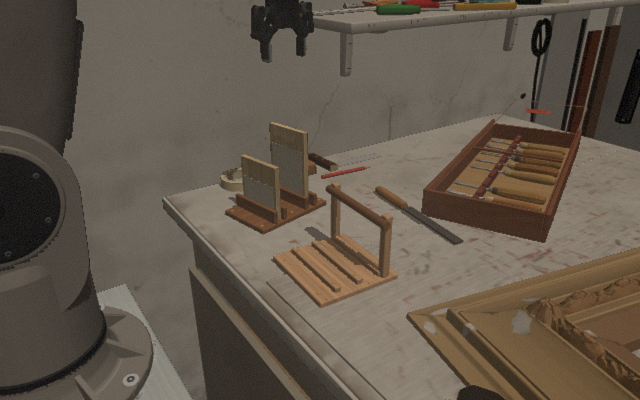

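View pics/top1.png

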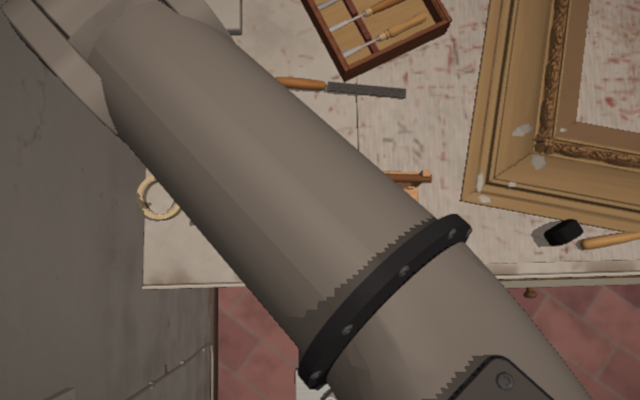

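The gripper is above the tall panel, at (280,30) in the scene view. The forearm hides it from the top camera. Before descending I'll check the wrist's clearance to the shelf.

```bash
python3 - <<'E'
from h import *
from station import viewer
np.set_printoptions(precision=3,suppress=True)
f=viewer.grab_frame("top"); np.savez("top1.npz",**f)
g=viewer.grab_frame("scene"); np.savez("scene1.npz",**g)
X=cloud(f); X0=cloud(np.load("top0.npz"))
ch=np.linalg.norm(X-X0,axis=-1)>.03
P=X[ch]
print(len(P))
for z in np.arange(.3,1.0,.05):
    q=P[(P[:,2]>z)&(P[:,2]<z+.05)]
    if len(q)>5: print(f"{z:.2f}",len(q),"x",np.percentile(q[:,0],[1,99]),"y",np.percentile(q[:,1],[1,99]))
q=P[P[:,0]>.55]; print(len(q),q.min(0),q.max(0))
X=cloud(g); X0=cloud(np.load("scene0.npz"))
ch=np.linalg.norm(X-X0,axis=-1)>.03
P=X[ch&(X[...,0]>.4)]
for z in np.arange(.25,.6,.02):
    q=P[(P[:,2]>z)&(P[:,2]<z+.02)]
    if len(q)>5: print(f"{z:.2f}",len(q),"x",np.percentile(q[:,0],[1,99]),"y",np.percentile(q[:,1],[1,99]))
E
```

```text
95258
0.65 659 x [0.43  0.542] y [0.165 0.328]
0.70 28336 x [0.345 0.533] y [0.101 0.308]
0.75 46057 x [0.29  0.443] y [0.023 0.178]
0.80 20206 x [0.292 0.353] y [0.006 0.099]Traceback (most recent call last):
  File "<stdin>", line 13, in <module>
    return umr_minimum(a, axis, None, out, keepdims, initial, where)
ValueError: zero-size array to reduction operation minimum which has no identity
```

Request:
{"method": "play_rows", "body": {"moves": [0,0,0,20,1,0,0,0,0,0,40,1,0,0,0,0,0,60,1,0,0,0,0,0,80,1,0,0]}}

```text
time_s: 3.1
tool_pos: [0.5506, 0.2591, 0.1991]
tool_rot: [0.447, 0.548, -0.447, 0.548]
force: [-0.0, 0.2, -0.4]
gripper_width: 0.0855
```

```bash
python3 - <<'E'
from h import *
from station import viewer
np.set_printoptions(precision=3,suppress=True)
g=viewer.grab_frame("scene"); np.savez("scene1.npz",**g)
cv2.imwrite("pics/scene2.png",g["pixels"][:,:,::-1])
p,R,s=pose_now(); print(p,s["force"])
X=cloud(g); X0=cloud(np.load("scene0.npz"))
ch=np.linalg.norm(X-X0,axis=-1)>.03
P=X[ch&(X[...,0]>.4)]
for z in np.arange(.18,.6,.02):
    q=P[(P[:,2]>z)&(P[:,2]<z+.02)]
    if len(q)>5: print(f"{z:.2f}",len(q),"x",np.percentile(q[:,0],[1,99]),"y",np.percentile(q[:,1],[1,99]))
E
```

```text
[0.549 0.258 0.196] [-0.715 -0.016 -4.118]
0.24 131 x [0.495 0.606] y [0.236 0.279]
0.26 207 x [0.494 0.607] y [0.237 0.278]
0.28 294 x [0.477 0.622] y [0.232 0.278]
0.30 568 x [0.477 0.622] y [0.232 0.282]
0.32 582 x [0.48 0.62] y [0.232 0.276]
0.34 443 x [0.483 0.615] y [0.226 0.278]
0.36 405 x [0.513 0.579] y [0.22 0.27]
0.38 415 x [0.513 0.577] y [0.22  0.272]
0.40 378 x [0.51  0.577] y [0.216 0.269]
0.42 524 x [0.503 0.584] y [0.21  0.272]
```

View pics/scene2.png

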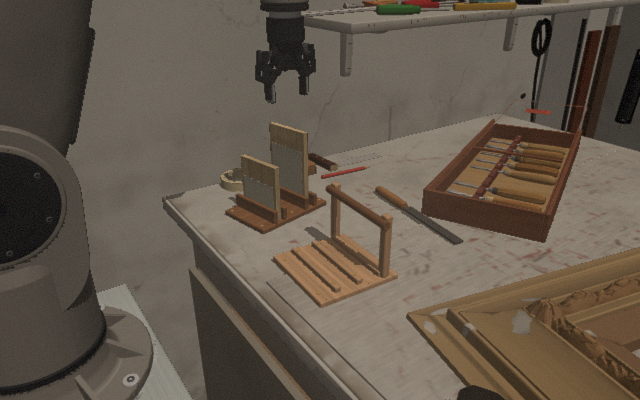

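```bash
python3 - <<'E'
from h import *
np.set_printoptions(precision=4,suppress=True)
p,R,s=pose_now(); print(p,R.as_matrix(),s["force"],s["moment"],s["qvel"],s["time_s"],s["joint_efforts"],s["qpos"])
g=np.load("scene1.npz")
c=np.array([0.549,.2580,.196])
y=R.as_matrix()[:,1]
for o in (0,.043,-.043,.057,-.057): print(o,proj(g,c+o*y),proj(g,c+o*y+[0,0,.013]))
cv2.imwrite("pics/sc2c.png",cv2.resize(g["pixels"][0:240,200:380,::-1],None,fx=3,fy=2.5*1.2-.5,interpolation=2))
X=cloud(g)
for v in range(60,106,4): print(v,[ (u,X[v,u].round(3).tolist()) for u in (268,272,303,306)])
E
```

```text
[0.5493 0.2583 0.1958] [[-0.0037  0.9795  0.2016]
 [-0.0023  0.2016 -0.9795]
 [-1.     -0.0041  0.0015]] [-0.7148 -0.016  -4.1181] [-0.0418  0.0756 -0.0231] [ 0.0047 -0.0081 -0.0013 -0.0223 -0.0236  0.0699  0.0222] 3.15 [ -1.3692 -99.4359 -12.6606 -56.7984  -0.3987   0.7672   0.3599] [-0.07    0.3823 -0.6069  1.7332  0.2399  1.1056 -0.5496]
0 [287.5398 121.1816] [287.3352 115.2292]
0.043 [301.9819 117.0124] [301.8584 111.1912]
-0.043 [272.3188 125.5757] [272.0244 119.4863]
0.057 [306.5258 115.7006] [306.427 109.921]
-0.057 [267.1845 127.0579] [266.8587 120.9225]
60 [(268, [0.498, 0.238, 0.332]), (272, [0.517, 0.257, 0.327]), (303, [0.584, 0.247, 0.321]), (306, [0.61, 0.276, 0.314])]
64 [(268, [0.514, 0.268, 0.318]), (272, [0.521, 0.263, 0.318]), (303, [0.583, 0.245, 0.314]), (306, [0.612, 0.28, 0.305])]
68 [(268, [0.511, 0.262, 0.311]), (272, [0.513, 0.251, 0.313]), (303, [0.585, 0.25, 0.305]), (306, [0.598, 0.258, 0.302])]
72 [(268, [0.506, 0.254, 0.305]), (272, [0.512, 0.249, 0.305]), (303, [0.592, 0.26, 0.294]), (306, [0.597, 0.257, 0.294])]
76 [(268, [0.508, 0.259, 0.296]), (272,
[... 246 characters left out ...]
, [0.504, 0.238, 0.285]), (303, [0.593, 0.263, 0.268]), (306, [0.597, 0.257, 0.269])]
88 [(268, [0.497, 0.242, 0.277]), (272, [0.505, 0.239, 0.276]), (303, [0.595, 0.267, 0.259]), (306, [0.596, 0.256, 0.261])]
92 [(268, [0.497, 0.242, 0.269]), (272, [0.503, 0.237, 0.269]), (303, [0.592, 0.261, 0.252]), (306, [0.598, 0.26, 0.251])]
96 [(268, [0.496, 0.242, 0.261]), (272, [0.504, 0.24, 0.26]), (303, [0.731, 0.479, 0.178]), (306, [0.742, 0.482, 0.176])]
100 [(268, [0.498, 0.246, 0.252]), (272, [0.504, 0.241, 0.252]), (303, [0.734, 0.485, 0.166]), (306, [0.74, 0.479, 0.166])]
104 [(268, [0.624, 0.479, 0.173]), (272, [0.638, 0.483, 0.17]), (303, [0.731, 0.48, 0.156]), (306, [0.74, 0.479, 0.155])]
```

View pics/sc2c.png

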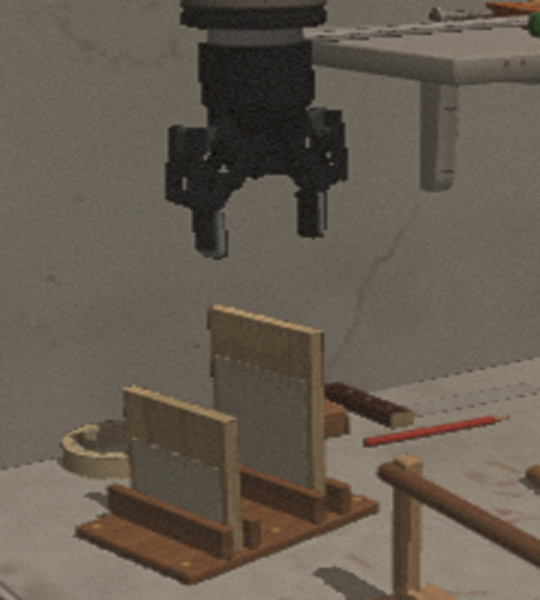

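Request:
{"method": "play_rows", "body": {"moves": [0,0,0,0,0,0,0,0,0,0,0,0,0,0]}}

```text
time_s: 3.35
tool_pos: [0.5505, 0.2604, 0.201]
tool_rot: [0.447, 0.548, -0.446, 0.549]
force: [0.4, 1.1, 1.0]
gripper_width: 0.0852
```

```bash
python3 - <<'E'
from h import *
from station import viewer
np.set_printoptions(precision=4,suppress=True)
p,R,s=pose_now(); print(p,R.as_matrix(),s["force"],s["moment"],s["qvel"],s["time_s"])
g=viewer.grab_frame("scene"); np.savez("scene3.npz",**g)
cv2.imwrite("pics/sc3c.png",cv2.resize(g["pixels"][0:200,200:380,::-1],None,fx=3,fy=3,interpolation=2))
X=cloud(g)
for v in range(80,126,4): print(v,[ (u,X[v,u].round(3).tolist()) for u in (268,272,303,306)])
p,R,s=pose_now(); print(p)
E
```

```text
[0.5505 0.2604 0.201 ] [[ 0.0007  0.9792  0.2029]
 [ 0.0003  0.2029 -0.9792]
 [-1.      0.0007 -0.0002]] [0.3836 1.064  0.9693] [ 0.0134 -0.0372 -0.0253] [-0.0039 -0.0109 -0.0056 -0.0061  0.0009 -0.0016 -0.0021] 3.35
80 [(268, [0.497, 0.241, 0.293]), (272, [0.504, 0.237, 0.293]), (303, [0.593, 0.262, 0.277]), (306, [0.598, 0.258, 0.277])]
84 [(268, [0.498, 0.242, 0.285]), (272, [0.507, 0.243, 0.283]), (303, [0.594, 0.264, 0.268]), (306, [0.598, 0.259, 0.268])]
88 [(268, [0.497, 0.241, 0.277]), (272, [0.507, 0.244, 0.275]), (303, [0.594, 0.264, 0.259]), (306, [0.598, 0.26, 0.26])]
92 [(268, [0.497, 0.242, 0.269]), (272, [0.504, 0.24, 0.268]), (303, [0.593, 0.264, 0.251]), (306, [0.596, 0.257, 0.252])]
96 [(268, [0.497, 0.243, 0.261]), (272, [0.506, 0.242, 0.26]), (303, [0.728, 0.475, 0.18]), (306, [0.742, 0.482, 0.176])]
100 [(268, [0.503, 0.255, 0.249]), (272, [0.504, 0.24, 0.252]), (303, [0.732, 0.481, 0.167]), (306, [0.74, 0.479, 0.166])]
104 [(268, [0.624, 0.48, 0.173]), (272, [0.638, 0.483, 0.171]), (303, [0.73, 0.48, 0.157]), (306, [0.742, 0.483, 0.154])]
108 [(268, [0.624, 0.481, 0.163]), (272, [0.636, 0.48, 0.161]), (303, [0.732, 0.482, 0.145]), (306, [0.739, 0.479, 0.145])]
112 [(268, [0.625, 0.483, 0.152]), (272, [0.637, 0.483, 0.15]), (303, [0.731, 0.482, 0.134]), (306, [0.739, 0.479, 0.133])]
116 [(268, [0.621, 0.476, 0.143]), (272, [0.632, 0.475, 0.142]), (303, [0.731, 0.482, 0.123]), (306, [0.741, 0.482, 0.121])]
120 [(268, [0.624, 0.482, 0.131]), (272, [0.634, 0.481, 0.129]), (303, [0.73, 0.48, 0.113]), (306, [0.737, 0.477, 0.112])]
124 [(268, [0.623, 0.483, 0.12]), (272, [0.538, 0.307, 0.18]), (303, [0.728, 0.477, 0.103]), (306, [0.741, 0.483, 0.099])]
[0.5506 0.2607 0.2013]
```

View pics/sc3c.png

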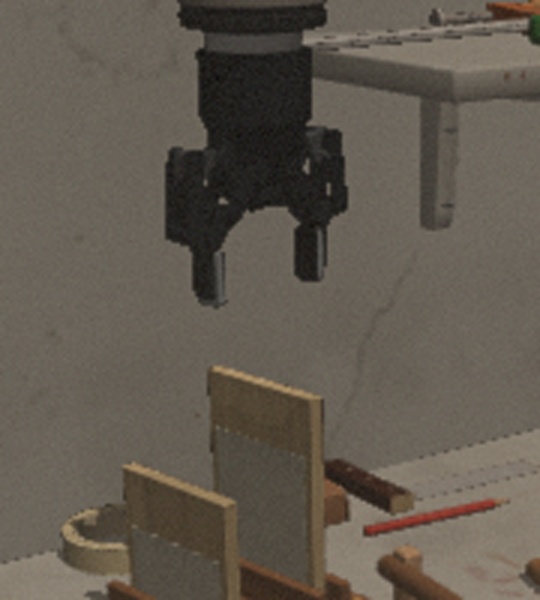

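The arm has settled, but the open fingertips show at z≈0.247 in the picture while the reported TCP is 0.201. That is about 33 mm higher than the stated geometry allows, though x and y agree. I'll go down in steps and check against the picture.

Request:
{"method": "play_rows", "body": {"moves": [0,0,0,15,-1,-1,0,0,0,0,30,-1,-2,0,0,0,0,45,-1,-2,0,0,0,0,55,-1,-2,0,0,0,0,60,-1,-2,0,0,0,0,60,-1,-2,0,0,0,0,60,-1,-2,0]}}

```text
time_s: 4.1
tool_pos: [0.5486, 0.2629, 0.1404]
tool_rot: [0.446, 0.549, -0.446, 0.549]
force: [0.2, -0.3, 0.7]
gripper_width: 0.0851
```

```bash
cat > look.py <<'E'
import sys
from h import *
from station import viewer
np.set_printoptions(precision=4,suppress=True)
p,R,s=pose_now(); print(s["time_s"],p,R.as_quat(),s["force"],s["gripper_width"])
for n in sys.argv[2:]:
    g=viewer.grab_frame(n); np.savez(f"{n}_{sys.argv[1]}.npz",**g)
    a=g["pixels"][:,:,::-1]
    a=a[0:260,200:410] if n=="scene" else a[110:260,130:450]
    k=2.3 if n=="scene" else 2.5
    cv2.imwrite(f"pics/{n}_{sys.argv[1]}.png",cv2.resize(a,None,fx=k,fy=k,interpolation=2))
E
python3 look.py a scene
```

```text
4.1 [0.5486 0.2629 0.1404] [ 0.4461  0.5487 -0.4459  0.5487] [ 0.1626 -0.2557  0.7155] 0.08509610176047128
```

View pics/scene_a.png

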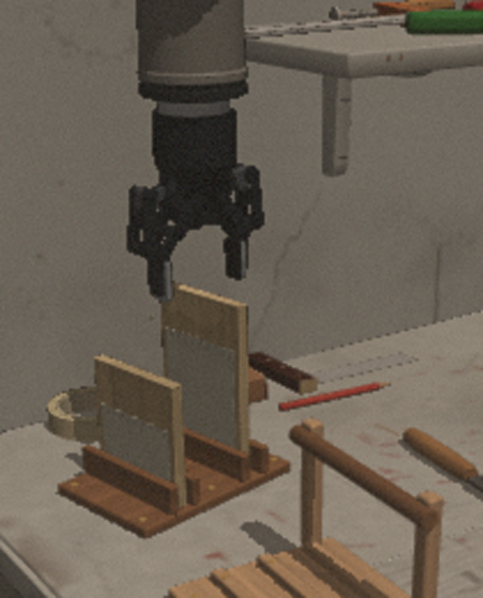

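Tips, at (165,298) and (237,275) in the crop, are about level with the panel's top edge, one on each side of it. That confirms the offset. I'll go 30 mm lower and check again.

Request:
{"method": "play_rows", "body": {"moves": [0,0,0,10,0,0,0,0,0,0,20,0,0,0,0,0,0,27,0,0,0,0,0,0,30,0,0,0,0,0,0,30,0,0,0]}}

```text
time_s: 4.65
tool_pos: [0.5481, 0.2625, 0.1095]
tool_rot: [0.446, 0.549, -0.446, 0.548]
force: [0.1, 0.1, -0.2]
gripper_width: 0.0855
```

```bash
python3 look.py b scene
```

```text
4.65 [0.5481 0.2625 0.1095] [ 0.4457  0.5489 -0.4463  0.5485] [ 0.1331  0.0631 -0.1788] 0.08549468123951479
```

View pics/scene_b.png

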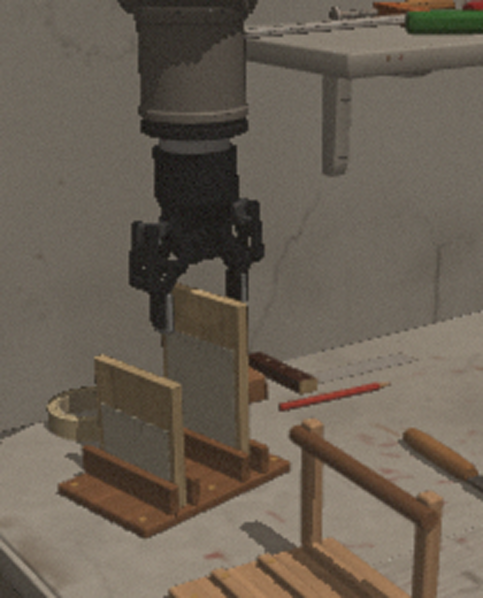

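Request:
{"method": "play_rows", "body": {"moves": [0,0,0,0,0,0,100,0,0,0,0,0,0,180,0,0,0,0,0,0,255,0,0,0,0,0,0,255,0,0,0,0,0,0,255,0,0,0,0,0,0,255,0,0,0,0,0,0,255,0,0,0,0,0,0,255], "squeeze": 50}}

```text
time_s: 5.5
tool_pos: [0.5486, 0.2628, 0.1103]
tool_rot: [0.446, 0.549, -0.446, 0.549]
force: [0.9, 0.5, 2.2]
gripper_width: 0.0116
```

```bash
python3 look.py c scene
```

```text
5.5 [0.5486 0.2628 0.1103] [ 0.4462  0.5486 -0.4459  0.5487] [0.862  0.5434 2.1876] 0.01157061024749148
```

View pics/scene_c.png

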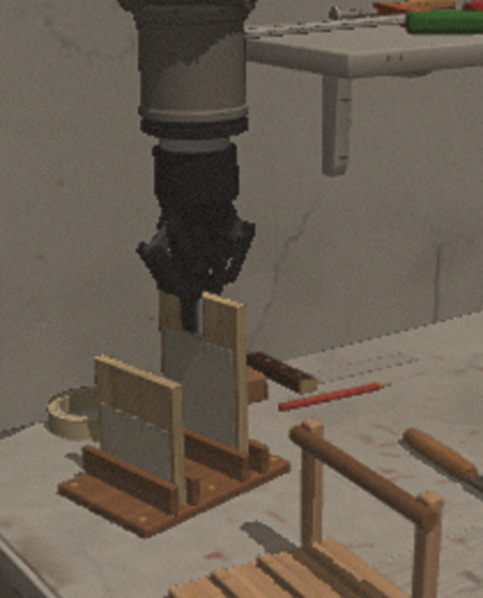

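Gripped: the opening reads 11.6 mm and the fingers are on the panel top at (192,310). Lifting straight up.

Request:
{"method": "play_rows", "body": {"moves": [0,0,0,-8,0,0,255,0,0,0,-18,0,0,255,0,0,0,-28,0,0,255,0,0,0,-40,0,0,255,0,0,0,-55,0,0,255,0,0,0,-75,0,0,255,0,0,0,-95,0,0,255,0,0,0,-105,0,0,255,0,0,0,-110,0,0,255,0,0,0,-110,0,0,255,0,0,0,-110,0,0,255]}}

```text
time_s: 6.65
tool_pos: [0.5481, 0.2624, 0.2195]
tool_rot: [0.446, 0.549, -0.446, 0.549]
force: [-0.6, -0.1, -1.8]
gripper_width: 0.0113
```

```bash
python3 look.py d scene
python3 - <<'E'
from h import *
np.set_printoptions(precision=4,suppress=True)
g=np.load("scene_d.npz"); X=cloud(g)
def box(X,lo,hi): return X[((X>lo)&(X<hi)).all(-1)]
P=box(X,[.5,.17,.10],[.6,.34,.31]); hsv=cv2.cvtColor(g["pixels"],cv2.COLOR_RGB2HSV)
m=((X>[.5,.17,.08])&(X<[.6,.34,.31])).all(-1)&(hsv[...,2]>70)
P=X[m]; print(len(P),np.percentile(P,[0.5,2,50,98,99.5],axis=0))
E
```

```text
6.65 [0.5481 0.2624 0.2195] [ 0.4458  0.5488 -0.4463  0.5485] [-0.6089 -0.0666 -1.7837] 0.011301401348471463
2577 [[0.5317 0.2061 0.123 ]
 [0.5325 0.2071 0.1254]
 [0.5462 0.2449 0.2022]
 [0.563  0.3102 0.2893]
 [0.5646 0.3134 0.2916]]
```

View pics/scene_d.png

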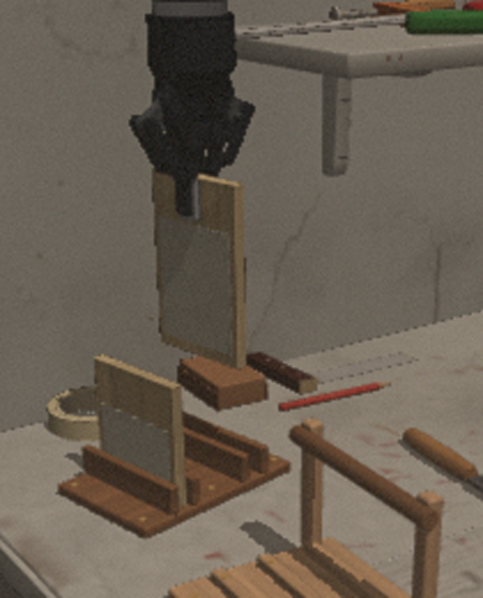

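```bash
cat >> h.py <<'E'
RK=np.array([.4685,-.0195,0]); YAW=-3.1
def rk2w(v):
    a=np.radians(YAW); return RK+np.array([np.cos(a)*v[0]-np.sin(a)*v[1],np.sin(a)*v[0]+np.cos(a)*v[1],v[2]])
def w2rk(P):
    a=np.radians(YAW); M=np.array([[np.cos(a),-np.sin(a),0],[np.sin(a),np.cos(a),0],[0,0,1]]); return (np.asarray(P)-RK)@M
D=.0975
def tcp(F,R,d=D): return np.asarray(F)-d*R.apply([1,0,0])
E
python3 - <<'E'
from h import *
p,R,s=pose_now()
F0=p+D*R.apply([1,0,0]); F0=np.array([.549,.262,.122]); 
F1=rk2w([-.025,0,.150]); print(F1, tcp(F1,Rtool(YAW,25)))
L=[]
for i in range(1,3): L.append((tcp(F0+[0,-.012*i,.019*i],R),R))
Fs=L and F0+[0,-.024,.038]
for i in range(1,11):
    f=i/10; f=f*f*(3-2*f); Rt=Rtool(12+f*(YAW-12),25*f); L.append((tcp(Fs+f*(F1-Fs),Rt),Rt))
rows(p,R,L)
E
```

```text
[ 0.44353658 -0.01814803  0.15      ] [ 0.48468157 -0.02037636  0.23836501]
0.0, 0.0, 0.0, -19.2, -1.5, 12.3
0.0, 0.0, 0.0, -38.2, -4.0, 24.1
0.2, 0.0, -0.6, -37.9, -7.3, 30.5
1.4, 0.0, -2.5, -37.0, -15.8, 48.1
3.0, 0.2, -5.3, -35.5, -28.5, 74.1
5.1, 0.4, -8.7, -33.4, -44.0, 106.1
7.3, 0.8, -12.4, -30.8, -60.9, 141.4
9.5, 1.4, -16.1, -27.7, -78.1, 177.2
11.5, 2.0, -19.5, -24.5, -94.0, 210.4
13.1, 2.6, -22.2, -21.7, -107.3, 238.0
14.2, 3.1, -24.1, -19.6, -116.4, 256.9
14.6, 3.3, -24.8, -18.8, -119.8, 263.9
```

Request:
{"method": "play_rows", "body": {"moves": [0,0,0,-19,-1.5,12,255,0,0,0,-38,-4,24,255,0,0,-0.6,-38,-7,30,255,1.4,0,-2.5,-37,-16,48,255,3,0.2,-5.3,-35.5,-28,74,255,5,0.4,-8.7,-33.5,-44,106,255,7.3,0.8,-12.4,-31,-61,141,255,9.5,1.4,-16,-28,-78,177,255,11.5,2,-19.5,-24.5,-94,210,255,13,2.6,-22,-22,-107,238,255,14.2,3.1,-24,-19.5,-116,257,255,14.6,3.3,-24.8,-19,-120,264,255]}}

```text
time_s: 7.9
tool_pos: [0.484, -0.0229, 0.2377]
tool_rot: [-0.396, -0.586, 0.608, -0.361]
force: [-1.2, -1.5, -1.9]
gripper_width: 0.0114
```

Request:
{"method": "play_rows", "body": {"moves": [0,0,0,0,0,0,255,0,0,0,0,0,0,255,0,0,0,0,0,0,255]}}

```text
time_s: 8.2
tool_pos: [0.4849, -0.0188, 0.2394]
tool_rot: [-0.396, -0.587, 0.605, -0.365]
force: [-0.1, -0.5, -1.4]
gripper_width: 0.0116
```

```bash
python3 look.py e scene top; python3 -c "
from h import *
p,R,s=pose_now();print(R.as_matrix().round(4),s['qpos'].round(3))"
```

```text
8.2 [ 0.4849 -0.0188  0.2394] [-0.3959 -0.5866  0.605  -0.3648] [-0.1122 -0.5101 -1.3602] 0.011559208447406596
[[-0.4204  0.9059 -0.0516]
 [ 0.0231 -0.0461 -0.9987]
 [-0.907  -0.421  -0.0015]] [ 0.288  0.404 -0.455  1.654  0.079  1.549 -0.242]
```

View pics/scene_e.png

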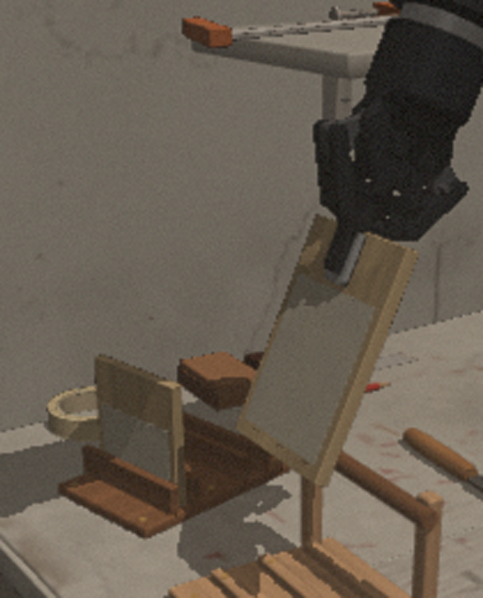

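View pics/top_e.png

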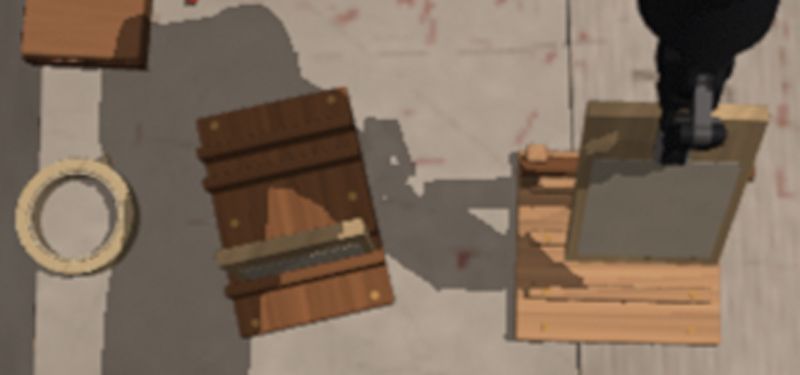

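The panel is held tilted above the rack, foot edge at about (570–717,260) in the top crop, and the short panel still stands. I'll measure the held panel's pose in the rack frame.

```bash
cat > pan.py <<'E'
import sys
from h import *
np.set_printoptions(precision=4,suppress=True)
def panel(f,lo,hi,foot_pred=None):
    X=cloud(f); Q=w2rk(X.reshape(-1,3)).reshape(X.shape)
    hsv=cv2.cvtColor(f["pixels"],cv2.COLOR_RGB2HSV)
    m=((Q>lo)&(Q<hi)).all(-1)&(hsv[...,2]>60)
    P=Q[m]
    c=np.median(P,0); n=np.array([np.cos(.436),0,-np.sin(.436)])
    for _ in range(6):
        d=(P-c)@n; k=P[abs(d)<(.012 if _<2 else .004)]; c=k.mean(0); n=np.linalg.svd(k-c,full_matrices=0)[2][2]
        if n[0]<0:n=-n
    tilt=np.degrees(np.arcsin(-n[2])); yaw=np.degrees(np.arctan2(n[1],n[0]))
    u=np.array([0,0,1.])-n[2]*n; u/=np.linalg.norm(u); w=np.cross(u,n)
    a=(k-c)@u; b=(k-c)@w
    r=cv2.minAreaRect(np.stack([b,a],1).astype(np.float32)*1000)
    print("n",n,"tilt",tilt,"yaw rel rack",yaw,len(k),"rect",r)
    print(" u range",np.percentile(a,[0,.5,99.5,100]),"w range",np.percentile(b,[0,.5,99.5,100]))
    wm=(np.percentile(b,.5)+np.percentile(b,99.5))/2
    F=c+u*np.percentile(a,.3)+w*wm+n*.006
    Tp=c+u*np.percentile(a,99.7)+w*wm+n*.006
    print(" foot(rack mm)",F*1000,"from top edge:",(Tp-.17*u)*1000)
if __name__=="__main__":
    for n in ("scene","top"):
        f=np.load(f"{n}_{sys.argv[1]}.npz"); print(n); panel(f,[-.1,-.075,float(sys.argv[2])],[.12,.075,.33])
    p,R,s=pose_now(); print("pred foot (rack, mm)",w2rk(p+D*R.apply([1,0,0]))*1000)
E
python3 pan.py e .135
```

```text
scene
n [ 0.9077  0.0073 -0.4197] tilt 24.812876005490743 yaw rel rack 0.4598609196032153 4348 rect ((6.413913726806641, 2.0291595458984375), (113.84024047851562, 170.2387237548828), 0.34565165638923645)
 u range [-0.0833 -0.0817  0.086   0.0871] w range [-0.0506 -0.0494  0.0611  0.0636]
 foot(rack mm) [-23.9505   0.592  151.2226] from top edge: [-24.6631   0.5863 149.6814]
top
n [ 0.906   0.0031 -0.4232] tilt 25.034793579402084 yaw rel rack 0.19381030393793128 3631 rect ((-1.6078872680664062, -3.8936614990234375), (110.22245025634766, 173.15557861328125), 0.0827149972319603)
 u range [-0.0905 -0.0872  0.0818  0.0828] w range [-0.0567 -0.0557  0.0531  0.0535]
 foot(rack mm) [-25.2237   2.2638 150.8178] from top edge: [-25.2798   2.2636 150.6976]
pred foot (rack, mm) [-24.6697   1.2456 151.0231]
```

```bash
python3 - <<'E'
from h import *
p,R,s=pose_now()
Rt=Rtool(YAW,25)
rows(p,R,[(tcp(rk2w([-.0247+(.0047*min(i,5)/5),0.0,z]),Rt),Rt) for i,z in enumerate([.145,.125,.105,.085,.065,.045,.033,.027,.025])])
E
```

```text
0.2, -0.0, -0.1, 5.5, 2.7, 1.2
0.2, -0.0, -0.1, 23.2, 11.9, 1.3
0.2, -0.0, -0.1, 41.0, 21.2, 1.3
0.2, -0.0, -0.1, 58.7, 30.5, 1.3
0.2, -0.0, -0.1, 76.5, 39.8, 1.4
0.2, -0.0, -0.1, 94.2, 49.0, 1.4
0.2, -0.0, -0.1, 105.1, 54.1, 1.4
0.2, -0.0, -0.1, 110.5, 56.6, 1.4
0.2, -0.0, -0.1, 112.3, 57.5, 1.4
```

Request:
{"method": "play_rows", "body": {"moves": [0.2,0,0,5,3,1,255,0.2,0,0,23,12,1,255,0.2,0,0,41,21,1,255,0.2,0,0,58,30,1,255,0.2,0,0,76,40,1,255,0.2,0,0,93,49,1,255,0.2,0,0,104,54,1,255,0.2,0,0,109,56,1,255,0.2,0,0,111,57,1,255,0.2,0,0,112,57.5,1,255,0.2,0,0,112,57.5,1,255,0.2,0,0,112,57.5,1,255]}}

```text
time_s: 9.5
tool_pos: [0.49, -0.0214, 0.1138]
tool_rot: [-0.397, -0.585, 0.607, -0.363]
force: [-0.5, -0.4, -1.1]
gripper_width: 0.011
```

```bash
python3 look.py f scene top;python3 pan.py f .03
```

```text
9.5 [ 0.49   -0.0214  0.1138] [-0.3972 -0.5849  0.6067 -0.3634] [-0.4888 -0.4001 -1.118 ] 0.011035649992931355
scene
n [ 0.9076  0.0003 -0.4198] tilt 24.819303710107373 yaw rel rack 0.021430240631612717 3895 rect ((7.7673797607421875, 81.06855773925781), (330.8409118652344, 114.74221801757812), 88.9942398071289)
 u range [-0.0837 -0.0824  0.2234  0.2474] w range [-0.0508 -0.0495  0.0606  0.0646]
 foot(rack mm) [-17.6412  -1.6346  28.2621] from top edge: [ 40.7196  -1.6128 154.4549]
top
n [ 0.9058 -0.002  -0.4236] tilt 25.06254239343202 yaw rel rack -0.12548428749584534 2652 rect ((-1.7706031799316406, 77.42951202392578), (110.19549560546875, 330.09539794921875), 0.037105660885572433)
 u range [-0.0876 -0.0861  0.178   0.2425] w range [-0.0568 -0.0561  0.0531  0.0534]
 foot(rack mm) [-18.7052   0.2574  28.657 ] from top edge: [ 32.6426   0.145  138.46  ]
pred foot (rack, mm) [-19.624   -0.6428  25.2788]
```

View pics/scene_f.png

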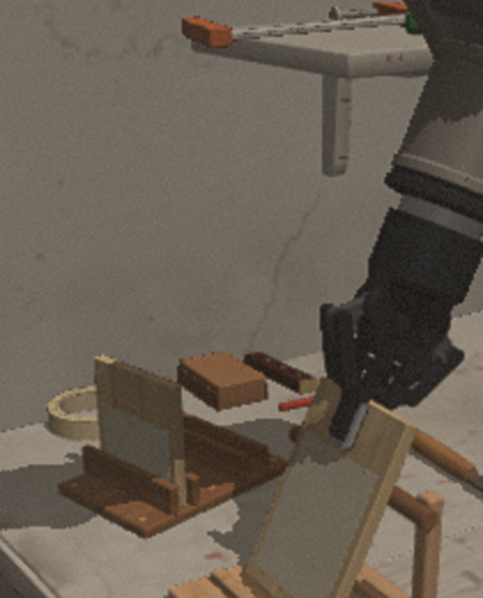

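View pics/top_f.png

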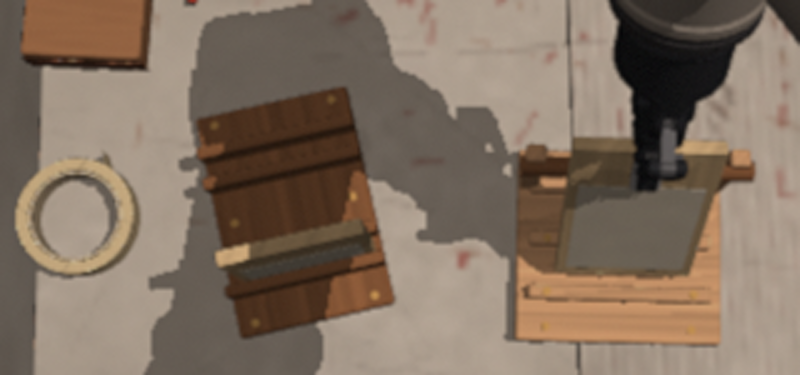

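Predicted and measured poses agree. The foot edge (row 273 in the top crop) is just behind the front strip (row 292), over the front groove. I'll lower it the last 8 mm or so.

Request:
{"method": "play_rows", "body": {"moves": [0,0,0,2,1,0,255,0,0,0,4,1.8,0,255,0,0,0,5.5,2.5,0,255,0,0,0,7,3.2,0,255,0,0,0,7,3.2,0,255]}}

```text
time_s: 10.1
tool_pos: [0.4898, -0.0214, 0.1057]
tool_rot: [-0.397, -0.585, 0.607, -0.363]
force: [0.5, -0.2, 1.7]
gripper_width: 0.0113
```

```bash
python3 look.py g scene top;python3 pan.py g .02; python3 -c "
import cv2,numpy as np
g=np.load('scene_g.npz')['pixels'][150:310,260:410,::-1]; cv2.imwrite('pics/sg2.png',cv2.resize(g,None,fx=3.5,fy=3.5))"
```

```text
10.1 [ 0.4898 -0.0214  0.1057] [-0.3969 -0.5851  0.6068 -0.3632] [ 0.4708 -0.2244  1.7294] 0.01131328888661218
scene
n [ 0.9069 -0.     -0.4214] tilt 24.92092352758326 yaw rel rack -0.002765436836301817 3926 rect ((6.672233581542969, 84.73262786865234), (115.02289581298828, 340.9090576171875), 0.25217899680137634)
 u range [-0.0857 -0.0844  0.2472  0.255 ] w range [-0.0506 -0.0496  0.0607  0.0646]
 foot(rack mm) [-18.9193  -1.6518  18.4931] from top edge: [ 50.4283  -1.6551 167.747 ]
top
n [ 0.9049 -0.0025 -0.4255] tilt 25.18451880091315 yaw rel rack -0.15666862896655023 2627 rect ((-1.8809967041015625, 80.73446655273438), (339.7243347167969, 110.11832427978516), 89.98213195800781)
 u range [-0.0891 -0.0881  0.2036  0.2506] w range [-0.057  -0.0558  0.0529  0.0532]
 foot(rack mm) [-20.2899   0.3019  18.3326] from top edge: [ 45.6099   0.1217 158.4756]
pred foot (rack, mm) [-19.8671  -0.6453  17.2776]
```

View pics/sg2.png

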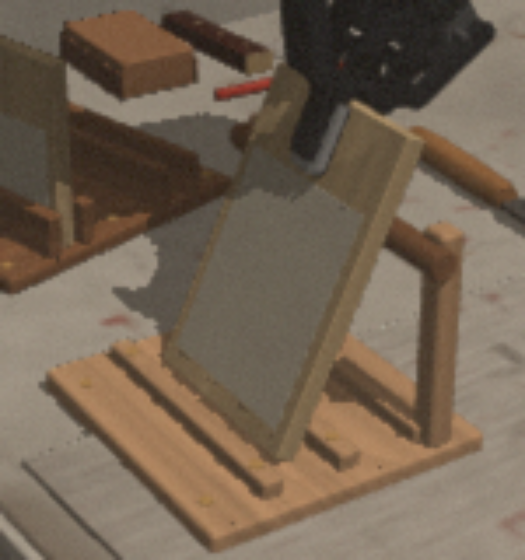

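The foot is in the front groove, at (175–290, 355–455) in the crop, at 25° with a light floor contact. Releasing gently.

Request:
{"method": "play_rows", "body": {"moves": [0,0,0,0,0,0,218,0,0,0,0,0,0,212,0,0,0,0,0,0,206,0,0,0,0,0,0,200,0,0,0,0,0,0,190,0,0,0,0,0,0,175,0,0,0,0,0,0,160,0,0,0,0,0,0,145,0,0,0,0,0,0,130,0,0,0,0,0,0,130,0,0,0,0,0,0,130]}}

```text
time_s: 11.3
tool_pos: [0.4896, -0.0214, 0.1056]
tool_rot: [-0.397, -0.585, 0.607, -0.363]
force: [0.1, -0.3, -0.2]
gripper_width: 0.0418
```

```bash
python3 look.py i scene top;python3 pan.py i .02; python3 -c "
import cv2,numpy as np
g=np.load('scene_i.npz')['pixels'][130:310,260:430,::-1]; cv2.imwrite('pics/si2.png',cv2.resize(g,None,fx=3.3,fy=3.3))"
```

```text
11.3 [ 0.4896 -0.0214  0.1056] [-0.3969 -0.5851  0.6068 -0.3632] [ 0.0983 -0.2774 -0.1831] 0.04182070721742618
scene
n [ 0.8973  0.0067 -0.4414] tilt 26.19152119184003 yaw rel rack 0.4263414799994464 3897 rect ((8.164871215820312, 83.19094848632812), (332.5013732910156, 113.6025390625), 89.89421844482422)
 u range [-0.083  -0.0817  0.2224  0.2495] w range [-0.0487 -0.0476  0.0625  0.0649]
 foot(rack mm) [-19.0086  -1.7574  18.4879] from top edge: [ 41.9419  -1.3038 142.4055]
top
n [ 0.896   0.0039 -0.4441] tilt 26.36531025770703 yaw rel rack 0.24975313525264448 2537 rect ((-2.6124916076660156, 75.65515899658203), (110.04127502441406, 325.0494689941406), 0.02336958423256874)
 u range [-0.0869 -0.0852  0.1785  0.2382] w range [-0.0576 -0.057   0.052   0.0525]
 foot(rack mm) [-20.0358  -0.0903  18.6887] from top edge: [ 27.3869   0.1164 114.3676]
pred foot (rack, mm) [-19.9154  -0.6527  17.245 ]
```

View pics/si2.png

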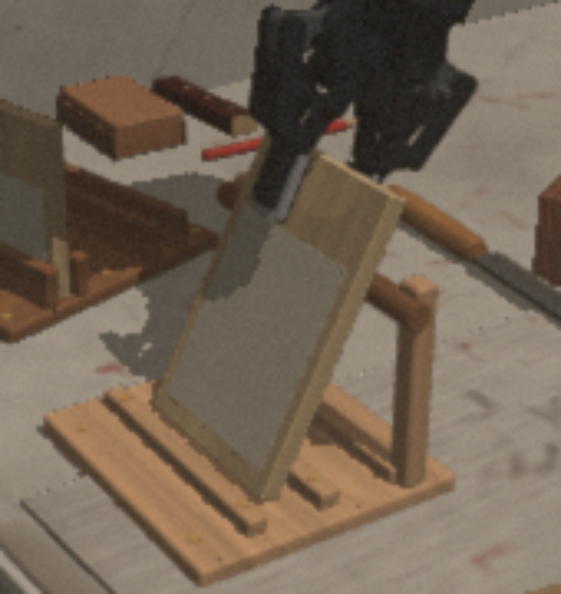

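The panel now leans on the rail at about 26°, with the fingers clear of it on both sides. Backing out along the tool axis.

Request:
{"method": "play_rows", "body": {"moves": [0,0,0,-5,0,0,130,0,0,0,-12,0,0,130,0,0,0,-22,0,0,130,0,0,0,-35,0,0,130,0,0,0,-50,0,0,130,0,0,0,-70,0,0,130,0,0,0,-90,0,0,130,0,0,0,-110,0,0,130,0,0,0,-125,0,0,130,0,0,0,-130,0,0,130,0,0,0,-130,0,0,130,0,0,0,-130,0,0,130]}}

```text
time_s: 12.6
tool_pos: [0.5439, -0.0245, 0.2229]
tool_rot: [-0.397, -0.585, 0.607, -0.363]
force: [0.4, 0.8, -0.3]
gripper_width: 0.0422
```

```bash
python3 look.py j scene top; sed -i 's/\[.12,.075,.33\]/[.12,.075,.18]/' pan.py; python3 pan.py j .02; python3 - <<'E'
from h import *
g=np.load('scene_j.npz')['pixels'][:,:,::-1]; cv2.imwrite('pics/sj2.png',g)
T=np.load("top_j.npz");X=cloud(T)
P=X[((X>[.42,.16,.118])&(X<[.5,.32,.145])).all(-1)]
r=cv2.minAreaRect((P[:,:2]*1000).astype(np.float32)); print("short",r,len(P))
E
```

```text
12.6 [ 0.5439 -0.0245  0.2229] [-0.3965 -0.5853  0.607  -0.3629] [ 0.407   0.7805 -0.3022] 0.042243239473657386
scene
n [ 0.8968  0.006  -0.4423] tilt 26.25189335937759 yaw rel rack 0.38312011463032064 4212 rect ((4.949245452880859, -2.0254974365234375), (113.99383544921875, 169.5684356689453), 0.18000134825706482)
 u range [-0.0869 -0.0858  0.082   0.0828] w range [-0.0523 -0.0507  0.0592  0.0617]
 foot(rack mm) [-19.2042  -1.7899  18.2337] from top edge: [-19.909   -1.7946  16.8047]
top
n [ 0.8952  0.0018 -0.4456] tilt 26.461563563433078 yaw rel rack 0.11582906866677115 3010 rect ((-0.3225746154785156, -8.095504760742188), (109.935302734375, 171.60296630859375), 0.10988782346248627)
 u range [-0.0939 -0.0922  0.0758  0.0777] w range [-0.0554 -0.0544  0.0542  0.0547]
 foot(rack mm) [-20.3978   0.1698  18.3271] from top edge: [-20.7075   0.1692  17.7048]
pred foot (rack, mm) [ 34.2274  -0.8664 134.4803]
short ((462.55120849609375, 237.67010498046875), (12.886800765991211, 109.87875366210938), 11.822673797607422) 446
```

View pics/sj2.png

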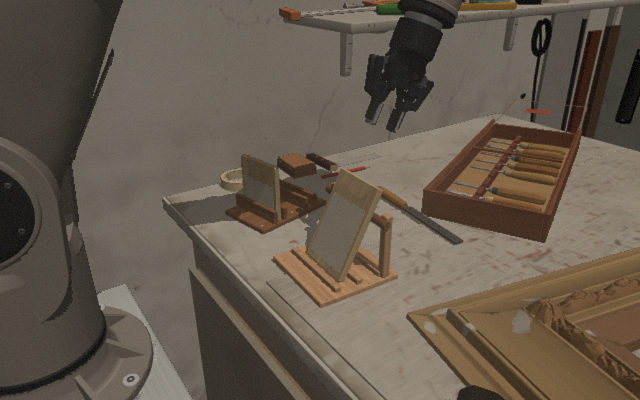

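View pics/top_j.png

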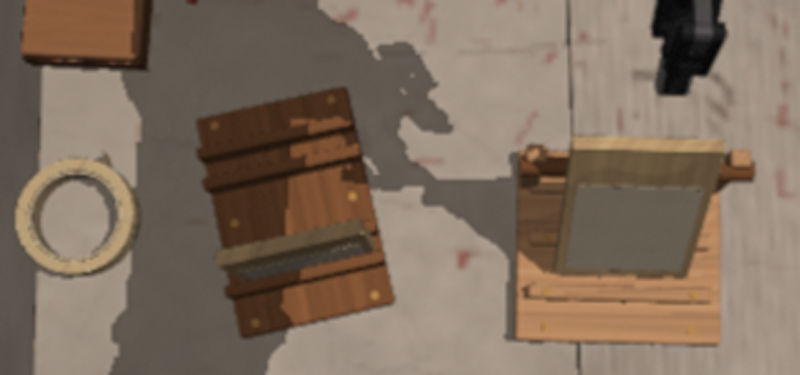

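The panel leans on the rail with its foot in the front groove, at (345,275) in the scene view. The gripper is clear at (395,100), and the short panel hasn't moved. I'll hand the job in.

```bash
python3 -c "
from station import env
print(env.close_job())"
```

```text
the job is handed in; nothing more can be done
None
```

The taller panel is leaning on the drying rack with its foot in the front groove, and the job was handed in at about 12.7 s of the 43 s allowed.

I gripped the panel near its top edge and lifted it straight out of its slot. I then tilted it 25°, lowered it into the groove, released it gently and backed the gripper out along the panel.

**Tall panel:** the last checks, from both cameras in the rack frame, all fall inside the limits:
- **Foot position:** x is about -20 mm, y is between -2 and 0 mm, and z is about 18 mm.
- **Lean:** 26.3° from upright.
- **Yaw:** less than 0.5° off parallel to the rail.
- **Stillness:** its pose stayed the same before and after I withdrew the gripper.

**Short panel:** it is still standing in its slot, within 0.2 mm of its start.

**Gripper:** it is clear of everything.

**Disagreement:** the camera showed the gripper's fingertips about 33 mm farther back along the tool than the reported TCP and stated sizes imply. I set the grasp depth from the pictures. When I tilted the panel, treating the offset as fixed in the tool frame predicted its position to within about 2 mm.

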